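# Lay out brass blanks under the inspection light

### The job

Spread the heap of five brass blanks into an even single layer over the whole tray: one in the middle and one towards each corner, like the five on a die, all lying flat and well clear of each other. Then push the lamp's switch cap fully down so the blanks can be inspected. Do not bump the light bar, and leave the loose things around the tray where they are.

Things in the scene. Friction and masses are not known exactly. Their poses are not given: they have to be found in the camera images.
- tray: shallow wooden tray with a dull teal floor, fixed to the bench, 190 (x) x 280 (y) x 14 mm high, rim walls 6 mm thick, floor 5 mm above the bench; origin at the centre of its underside (bench height), x across the short way (away from the robot), y along the long way
- field1 (a point): point on the tray floor (not marked on the tray): one of the five places of an even layout, towards the corner near the robot, -y end; the four outer places lie 45 mm in x and 90 mm in y from the middle
- field2 (a point): point on the tray floor (not marked on the tray): one of the five places of an even layout, towards the corner near the robot, +y end; the four outer places lie 45 mm in x and 90 mm in y from the middle
- field3 (a point): point on the tray floor (not marked on the tray): one of the five places of an even layout, the middle of the tray; the four outer places lie 45 mm in x and 90 mm in y from the middle
- field4 (a point): point on the tray floor (not marked on the tray): one of the five places of an even layout, towards the far corner, -y end, under the light bar; the four outer places lie 45 mm in x and 90 mm in y from the middle
- field5 (a point): point on the tray floor (not marked on the tray): one of the five places of an even layout, towards the far corner, +y end, under the light bar; the four outer places lie 45 mm in x and 90 mm in y from the middle
- blank1: solid brass blank, a plain round slug 30 mm across and 20 mm thick, about 0.12 kg, all five alike; lies flat; origin at its centre, z along its axis (10 mm above what it lies on). At the start in the heap's lower layer, on the tray floor, with gaps of only 3 to 7 mm to its neighbours
- blank2: solid brass blank, a plain round slug 30 mm across and 20 mm thick, about 0.12 kg, all five alike; lies flat; origin at its centre, z along its axis (10 mm above what it lies on). At the start in the heap's lower layer, on the tray floor, with gaps of only 3 to 7 mm to its neighbours
- blank3: solid brass blank, a plain round slug 30 mm across and 20 mm thick, about 0.12 kg, all five alike; lies flat; origin at its centre, z along its axis (10 mm above what it lies on). At the start in the heap's lower layer, on the tray floor, with gaps of only 3 to 7 mm to its neighbours
- blank4: solid brass blank, a plain round slug 30 mm across and 20 mm thick, about 0.12 kg, all five alike; lies flat; origin at its centre, z along its axis (10 mm above what it lies on). At the start on top of the heap, lying across two others
- blank5: solid brass blank, a plain round slug 30 mm across and 20 mm thick, about 0.12 kg, all five alike; lies flat; origin at its centre, z along its axis (10 mm above what it lies on). At the start on top of the heap, lying across two others
- lamp: inspection lamp fixed beside the tray's +y end: base 150 (x) x 90 (y) x 30 mm high, origin at the centre of its underside; a post of 8 mm radius stands at x = +60 mm on the base and carries the light bar; the switch stands at x = -45 mm
- light_bar: rigid aluminium bar 40 mm wide (x) running along the lamp's y axis low over the tray's far row; underside 198 mm, top 214 mm above the bench; origin on the post's axis at bench height, spans y = -360 to +20 mm, x = -20 to +20 mm. An upright gripper over the far row would hit it: reach in below it with the tool leaning 25 to 40 degrees, gripper body towards the robot
- switch_top (a point): centre of the top face of the lamp's push switch, a black cap 30 mm across on the lamp base (its top 60 mm above the bench when fully up); press it straight down
- switch (a joint): travel of the switch cap in m, 0 fully up, 0.010 fully down; it takes about 5 N to move and stays where it is left; starts at 0 to 0.003
- graver: bystander, loose: small engraving tool with a pear-shaped wooden handle (34 mm) and steel shaft, 125 mm long, lying beside the tray's -y end
- loupe: bystander, loose: upright black cylinder 34 mm across, 30 mm tall, on the table between robot and lamp base
- tweezers: bystander, loose: thin steel tweezers 125 mm long, 6 mm high, lying beyond the tray's far side
- tape_roll: bystander, loose: roll of tape 80 mm across, 25 mm high, to the left of the lamp base
- key: bystander, loose: small steel T-shaped chuck key 70 mm long, 10 mm high, lying between robot and tray
Mind the look-alikes: they are no part of the job. What is shaped like the blank5 but pink or red is not meant. Leave any green look-alike of the blank4 alone.

How it is judged:
On the way, in this order (a step that is already met when the one before it is completed fails the run):
1. the five blanks are spread, one in the middle and one towards each corner (z of each of blank1, blank2, blank3, blank4, blank5 in the frame of tray below 0.018 m and horizontal distance between any of blank1, blank2, blank3, blank4, blank5 and field1 below 0.045 m and horizontal distance between any of blank1, blank2, blank3, blank4, blank5 and field2 below 0.045 m and horizontal distance between any of blank1, blank2, blank3, blank4, blank5 and field3 below 0.045 m and horizontal distance between any of blank1, blank2, blank3, blank4, blank5 and field4 below 0.045 m and horizontal distance between any of blank1, blank2, blank3, blank4, blank5 and field5 below 0.045 m and horizontal distance between blank1 and blank2 above 0.045 m and horizontal distance between each of blank1, blank2 and blank3 above 0.045 m and horizontal distance between each of blank1, blank2, blank3 and blank4 above 0.045 m and horizontal distance between each of blank1, blank2, blank3, blank4 and blank5 above 0.045 m), for 0.2 s.
2. the switch cap is pushed fully down (value of joint switch above 0.0085 m), for 0.2 s.
At the end, for the whole second after the job is handed in: Each of the five places (middle and towards the four corners) has a blank whose centre is within 45 mm of it, all blanks lie flat on the tray floor with centres more than 45 mm apart and at rest, and the switch cap is down by more than 8.5 of its 10 mm (all of step 1 and linear speed of each of blank1, blank2, blank3, blank4, blank5 below 0.02 m/s and value of joint switch above 0.0085 m); the robot touches nothing.
It fails at once if the light bar is bumped (over 6 N) (contact force between light_bar and anything else above 6 N).
It fails at once if another loose thing on the bench is moved by more than 25 mm (distance of any of graver, loupe, tweezers, tape_roll, key from where it was at the start of the episode above 0.025 m).
It also fails if it takes over 72 s, if anything falls off the work surface, if the arm or the gripper's body presses on something with over 40 N, if the wrist force passes 120 N, or if a joint passes its speed limit or range.

### The arm

A 6-joint arm with a two-finger parallel gripper is mounted at the origin on the work surface. World frame = base frame: x ahead of the robot, y to its left, z up, the work surface at z = 0. Lengths are in m, angles in rad, forces in N, time in s.
With the tool pointing down it reaches from about 0.35 to 0.775 m from the base axis. Payload 7.3 kg.
Tool frame: the origin (TCP) lies between the finger pads; the fingertips stand 14 mm ahead of it and the grasp point (between the pads) lies 5 mm behind it; z points along the fingers, y is the line along which they close (so a half turn about z gives the same grasp; the last joint's range is limited). The gripper opens to 92 mm and grips with 3 to 60 N. Pads are 19 mm wide; open, the fingers measure 130 mm over their backs; the gripper's body (75 mm by 190 mm) begins 47 mm behind the grasp point.
Start: joints at [0.989, 0.342, 1.524, -0, 1.275, -0.146], TCP at [0.222, 0.476, 0.241] pointing down, gripper open.
Joint ranges: [-2.53, 2.53], [-0.77, 2.02], [0.04, 2.7], [-1, 4.14], [0.28, 2.66], [-3.11, 3.11]. Speed limits (rad/s): [2.57, 2.57, 3.14, 3.14, 3.14, 3.14].

### API

Orientations are given as [roll, pitch, yaw] about the fixed x, y, z axes, in that order (R = Rz(yaw) Ry(pitch) Rx(roll)).
In Python, from cell import robot, eyes gives the robot as it stands. The module is installed in compiled form; this text tells all that it offers.
- The arm moves only by the shell command python3 -m handwheel 'ROWS' [FORCE]. ROWS is JSON, one flat list of numbers, 5 for each row, row after row: the shift along the world's x, y, z in mm, then the turn about the world's z in rad, then the opening, from 0 (shut) to 1 (fully open). In form: [x, y, z, spin, jaw, x, y, z, spin, jaw, ...]. A call has 1 to 8 rows; each row shifts and turns the commanded pose from where the row before left it; what a row does not reach is not made up. A row lasts 1/10 s, in which the tool goes at most 50 mm and 8.59 degrees, less where a joint would pass 70% of its speed; a pose out of reach is approached as far as the arm can. A call with a gripper value outside its range is refused whole. The fingers move at their own pace and stop on an object; FORCE is the grip in N (left out, the last holds). Time passes only in rows, so rows that do not move let the fingers close. It gives the time, the measured TCP pose, the force, the opening and the grip force at its end, in the units of the state.
- robot.observe(): the state, without advancing time (a new reading comes with each control period).
- eyes.read_camera(name): name is "side" or "top"; returns (picture, depth): 384x512x3 uint8, blue, green, red; 384x512 float32, m along the optical axis (not along the pixel's ray), 0 where there is no reading.
- eyes.calibration(name): a dict with "fx", "fy", "cx", "cy" (pixels), "world_to_cam" (4x4, takes a point from world to camera coordinates). Camera axes: x right, y down, z forward; pixel columns grow to the right and rows downward; lengths in m; the calibration is good to about 2 mm. A picture is of the moment at which its call begins. calibration takes no time and is no camera call.
- robot.hand_in(): hands the job in; it is judged then, once.
The state is a dict: "time": time; "qpos": joint angles; "qvel": joint speeds; "joint_efforts": joint torques, N m; "tool_pos": TCP position; "tool_rot": TCP orientation; "contact_force": force on the tool from outside, world axes, zero at the start; "torque": the same for the moment, N m; "opening": finger opening in m; "grip_force": force on a finger pad.
Only numpy, scipy, OpenCV 4.12 (cv2) and the standard library are available. Lean on these libraries where they do the work, as an engineer would, in place of code of your own. Each camera call takes 0.05 s, during which the arm holds its last target. There are 200 camera calls.

## Working session

There is one attempt and no reset: what is moved stays moved. The work goes in short steps, Python scripts to look and compute and a shell command to move; the robot and the scene stay as the last step left them, time stands still between calls to the robot, and variables do not carry over. Pictures are saved under pics/ and viewed, at most 10 in all, crops included, and the job is handed in when it is done.

```bash
mkdir -p pics
cat > h.py <<'E'
import numpy as np, cv2
from cell import robot, eyes
def cam(n):
    im,d=eyes.read_camera(n); return im,d,eyes.calibration(n)
def pts(d,c):
    v,u=np.indices(d.shape); P=np.stack([(u-c['cx'])/c['fx']*d,(v-c['cy'])/c['fy']*d,d],-1)
    T=np.linalg.inv(np.array(c['world_to_cam'])); return P@T[:3,:3].T+T[:3,3]
def ray(c,u,v,z):
    T=np.linalg.inv(np.array(c['world_to_cam'])); r=T[:3,:3]@np.array([(u-c['cx'])/c['fx'],(v-c['cy'])/c['fy'],1]); o=T[:3,3]
    return o+r*(z-o[2])/r[2]
E
python3 - <<'E'
from h import *
for n in('top','side'):
    im,d,c=cam(n); cv2.imwrite(f'pics/{n}0.png',cv2.resize(im,None,fx=1.5,fy=1.5)); np.savez(f'{n}0.npz',im=im,d=d)
    print(n,c['fx'],np.linalg.inv(c['world_to_cam']).round(3).tolist())
print(robot.observe())
E
```

```text
top 358.0097377120353 [[0.023, -0.982, 0.185, 0.482], [-0.999, -0.03, -0.033, 0.09], [0.038, -0.184, -0.982, 0.848], [0.0, 0.0, 0.0, 1.0]]
side 473.79557142561396 [[0.958, -0.186, 0.219, 0.388], [-0.287, -0.586, 0.758, -0.675], [-0.013, -0.789, -0.615, 0.682], [0.0, 0.0, 0.0, 1.0]]
{'time': 0.1, 'qpos': array([ 9.89004473e-01,  3.42655170e-01,  1.52490554e+00, -1.49092414e-05,
        1.27539737e+00, -1.45980260e-01]), 'qvel': array([-0.0003185 , -0.00158717, -0.00401261, -0.00162212,  0.00131776,
        0.00062619]), 'joint_efforts': array([ 1.41261360e-03, -4.32003093e+01, -2.44696891e+01,  7.18679396e-02,
        5.25223883e-02, -7.74030696e-05]), 'tool_pos': array([0.22141409, 0.47565451, 0.24011891]), 'tool_rot': array([-3.14023968e+00, -1.84512083e-04,  2.70578529e+00]), 'contact_force': array([ 0.44678088,  0.54201169, -0.68215455]), 'torque': array([ 0.03593615,  0.05188147, -0.01718036]), 'grip_force': 0.0, 'opening': 0.09179498477194496}
```

View pics/top0.png

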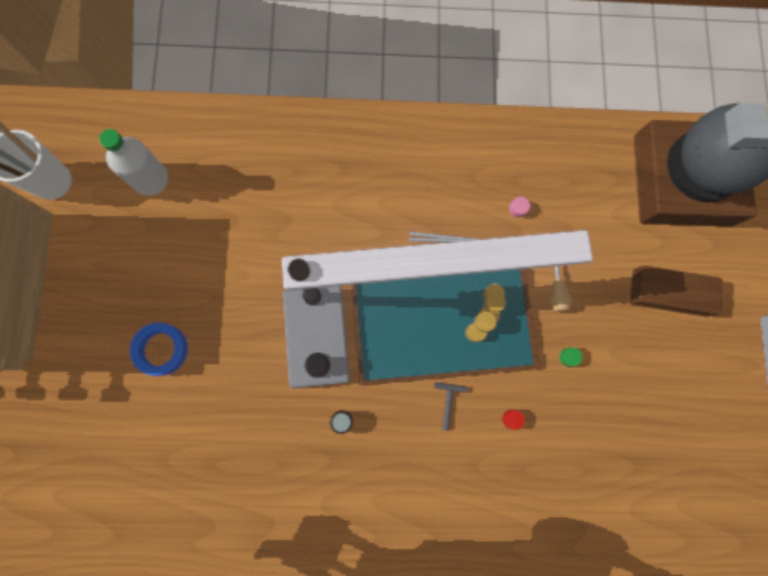

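View pics/side0.png

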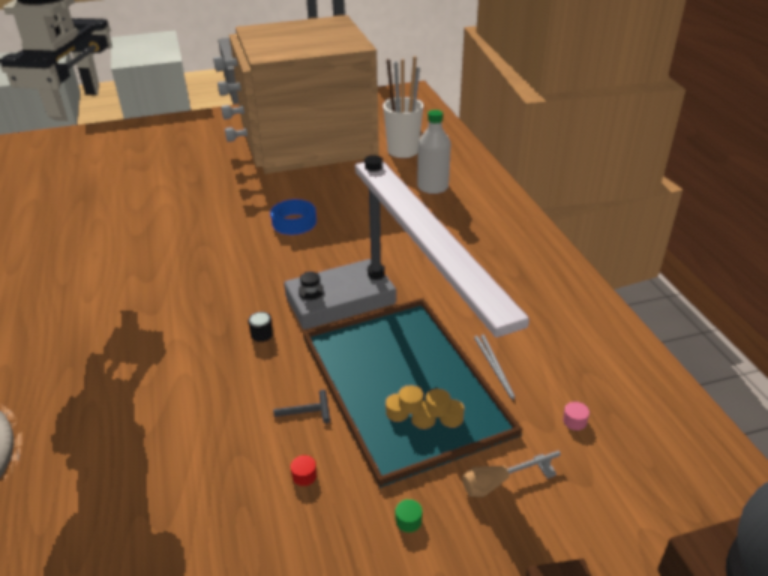

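The top view shows the tray at about (355–532, 270–380) in the 1.5x picture, with the brass heap at (475–505, 285–340). The bar crosses at y≈235–285, and the switch cap is at (317,365). The pink (519,206), red (513,420) and green (571,357) slugs are look-alikes outside the tray.

Run:
```python
from h import *
big=None
for n in('top','side'):
    f=np.load(n+'0.npz'); im,d=f['im'],f['d']; c=eyes.calibration(n); P=pts(d,c)
    h=cv2.cvtColor(im,cv2.COLOR_BGR2HSV); H,S,V=[h[...,i].astype(int) for i in range(3)]; ok=d>0
    teal=ok&(H>80)&(H<100)&(S>90)&(abs(P[...,2]-.005)<.01)
    q=P[teal]; print(n,'teal n',len(q),'z',np.median(q[:,2]).round(4)); 
    print(' rect',cv2.minAreaRect((q[:,:2]*1000).astype(np.float32)), np.percentile(q[:,:2],[0.5,99.5],axis=0).round(3).tolist())
    C=np.median(q[:,:2],0)
    br=ok&(H>12)&(H<32)&(S>120)&(np.linalg.norm(P[...,:2]-C,axis=-1)<.13)&(P[...,2]>.012)
    br=br&(P[...,2]<.07)
    lab=cv2.dilate(teal.astype(np.uint8),np.ones((25,25)))>0
    br&=lab; q=P[br]; print(' brass',len(q),'z hist',np.histogram(q[:,2],np.arange(.01,.065,.005)))
    for lo,hi in((.022,.029),(.042,.049)):
        m=(br&(P[...,2]>lo)&(P[...,2]<hi)).astype(np.uint8); k,l,s,ce=cv2.connectedComponentsWithStats(m)
        for i in range(1,k):
            if s[i,4]>10: print('  layer',lo,s[i].tolist(),P[l==i].mean(0).round(4).tolist(),'box',P[l==i].min(0).round(3),P[l==i].max(0).round(3))
    bar=ok&(P[...,2]>.19)&(P[...,2]<.225)&(P[...,0]>.45)&(P[...,0]<.75); q=P[bar]; print(' bar',len(q),cv2.minAreaRect((q[:,:2]*1000).astype(np.float32)),q[:,2].min(),q[:,2].max())
    base=ok&(abs(P[...,2]-.03)<.005)&(S<60)&(P[...,1]>.1)&(P[...,1]<.4)&(P[...,0]>.35)&(P[...,0]<.75); q=P[base]
    print(' base',cv2.minAreaRect((q[:,:2]*1000).astype(np.float32)))
    sw=ok&(V<80)&(P[...,2]>.045)&(P[...,2]<.066)&(P[...,1]>.1)&(P[...,1]<.4)&(P[...,0]>.35)&(P[...,0]<.52);q=P[sw];t=q[q[:,2]>np.percentile(q[:,2],50)]; print(' sw',len(q),q.mean(0),t.mean(0))
a=cv2.imread('pics/top0.png');f=np.load('top0.npz')['im'][170:260,230:370];g=np.load('side0.npz')['im'][240:300,240:330]
cv2.imwrite('pics/crop.png',np.hstack([cv2.resize(f,(420,270),interpolation=2),cv2.resize(g,(378,270),interpolation=2)]))
```

```text
top teal n 6204 z 0.0054
 rect ((583.697021484375, -43.172332763671875), (151.54815673828125, 264.1354675292969), 6.673731327056885) [[0.5, -0.176], [0.668, 0.087]]
 brass 548 z hist (array([ 52,  27,  70, 115,  11,   6,  88, 179,   0,   0]), array([0.01 , 0.015, 0.02 , 0.025, 0.03 , 0.035, 0.04 , 0.045, 0.05 ,
       0.055, 0.06 ]))
  layer 0.022 [323, 190, 13, 8, 55] [0.6359, -0.1195, 0.0254] box [ 0.626 -0.134  0.022] [ 0.644 -0.106  0.029]
  layer 0.022 [321, 205, 12, 9, 30] [0.5986, -0.1158, 0.0258] box [ 0.589 -0.126  0.023] [ 0.607 -0.1    0.029]
  layer 0.022 [311, 216, 13, 12, 90] [0.5665, -0.0891, 0.0254] box [ 0.556 -0.104  0.022] [ 0.581 -0.077  0.029]
  layer 0.042 [324, 195, 13, 13, 128] [0.6141, -0.1153, 0.0454] box [ 0.6   -0.13   0.042] [ 0.628 -0.102  0.048]
  layer 0.042 [317, 208, 14, 13, 130] [0.5836, -0.1006, 0.0457] box [ 0.57  -0.116  0.042] [ 0.597 -0.086  0.049]
 bar 4364 ((637.3338012695312, -3.8232269287109375), (41.060508728027344, 379.8016662597656), 7.112190246582031) 0.20238843603847 0.22499576488817818
 base ((552.6649780273438, 222.25335693359375), (
[... 443 characters left out ...]
 0.05 ,
       0.055, 0.06 ]))
  layer 0.022 [257, 263, 52, 17, 284] [0.5989, -0.1121, 0.0243] box [ 0.556 -0.135  0.022] [ 0.646 -0.078  0.029]
  layer 0.042 [266, 257, 16, 14, 152] [0.5842, -0.1024, 0.044] box [ 0.57  -0.117  0.042] [ 0.599 -0.087  0.047]
  layer 0.042 [284, 260, 17, 12, 137] [0.614, -0.1175, 0.0439] box [ 0.6   -0.131  0.042] [ 0.628 -0.103  0.047]
 bar 6465 ((600.89111328125, 310.03839111328125), (293.15972900390625, 1012.3505859375), 0.24673645198345184) 0.19002052292764227 0.2249142085622724
 base ((520.98291015625, 152.156494140625), (219.57945251464844, 93.25070190429688), 6.507813930511475)
 sw 86 [0.51030186 0.14601572 0.05608202] [0.51047094 0.14892966 0.05826314]
```

View pics/crop.png

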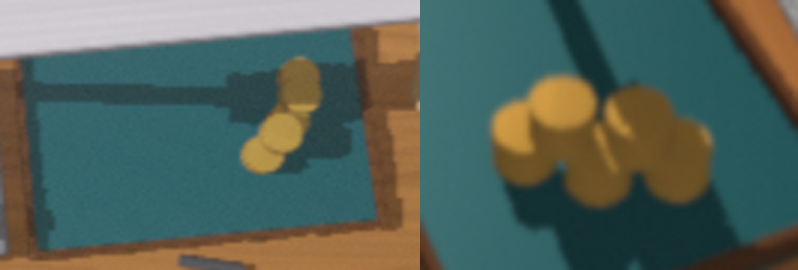

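The crop confirms the five brass blanks: three lie in a row with two on top. The tray centre is about (0.598, −0.036) with yaw 6.6°. I'll move over the near side of the heap and measure the gripper's shape from there.

```bash
python3 -m handwheel '[17,-36,0,0,1,17,-36,0,0,1,17,-36,0,0,1,17,-36,0,0,1,17,-36,0,0,1,17,-36,0,0,1,17,-36,0,0,1,17,-36,0,0,1]'; python3 -m handwheel '[17,-36,0,0,1,17,-36,0,0,1,17,-36,0,0,1,17,-36,0,0,1,17,-36,0,0,1,17,-36,0,0,1,17,-36,0,0,1,17,-36,0,0,1]'
python3 - <<'E'
from h import *
s=robot.observe(); t=s['tool_pos']; print(t,s['tool_rot'],s['contact_force'])
from scipy.spatial.transform import Rotation as Ro
R=Ro.from_euler('xyz',s['tool_rot']).as_matrix()
for n in('side','top'):
    im,d,c=cam(n); P=pts(d,c); cv2.imwrite(f'pics/{n}1.png',cv2.resize(im,None,fx=1.5,fy=1.5))
    q=(P-t)@R; m=(d>0)&(q[...,2]<.02)&(q[...,2]>-.3)&(np.hypot(q[...,0],q[...,1])<.14)
    for a in np.arange(-.3,.02,.02):
        k=m&(q[...,2]>=a)&(q[...,2]<a+.02)
        if k.sum()>5: print(n,round(a,2),k.sum(),'x',np.percentile(q[k][:,0],[1,99]).round(3),'y',np.percentile(q[k][:,1],[1,99]).round(3))
E
```

```text
time: 0.9
tool_pos: [0.3578, 0.1864, 0.2406]
tool_rot: [-3.142, -0.0, 2.706]
contact_force: [1.3, 0.4, 0.1]
opening: 0.0915
grip_force: 0.0
time: 1.7
tool_pos: [0.4939, -0.1016, 0.2404]
tool_rot: [3.141, -0.001, 2.706]
contact_force: [0.6, 1.1, -0.3]
opening: 0.0913
grip_force: 0.0
[ 0.49386415 -0.10163354  0.24041772] [ 3.14144619e+00 -6.94400484e-04  2.70550682e+00] [ 0.55439111  1.11723864 -0.33327706]
side -0.3 1166 x [-0.048  0.036] y [-0.071 -0.054]
side -0.28 963 x [-0.041  0.03 ] y [-0.067  0.008]
side -0.26 738 x [-0.041  0.031] y [-0.058  0.004]
side -0.24 985 x [-0.038  0.032] y [-0.038 -0.   ]
side -0.22 933 x [-0.038  0.032] y [-0.038 -0.   ]
side -0.2 959 x [-0.04   0.035] y [-0.04   0.004]
side -0.18 674 x [-0.037  0.033] y [-0.038  0.011]
side -0.16 1271 x [-0.038  0.035] y [-0.051  0.005]
side -0.14 523 x [-0.024  0.021] y [-0.051 -0.01 ]
side -0.12 590 x [-0.025  0.021] y [-0.051  0.014]
side -0.1 1938 x [-0.037  0.034] y [-0.096  0.088]
side -0.08 970 x [-0.037  0.035] y [-0.093  0.081]
side -0.06 331 x [-0.037  0.035] y [-0.088  0.077]
side -0.04 150 x [-0.012  0.01 ] y [-0.066  0.06 ]
side -0.02 191 x [-0.012  0.01 ] y [-0.065  0.046]
side 0.0 38 x [-0.012  0.009] y [-0.063 -0.047]
top -0.3 428 x [-0.04   0.045] y [-0.052  0.068]
top -0.28 97 x [0.019 0.037] y [-0.02   0.057]
top -0.26 8 x [0.036 0.037] y [-0.012 -0.001]
top -0.22 26 x [-0.004  0.024] y [0.025 0.036]
top -0.2 308 x [-0.016  0.034] y [0.007 0.036]
top -0.18 183 x [-0.021  0.033] y [-0.002  0.035]
top -0.16 162 x [-0.024  0.034] y [-0.053  0.034]
top -0.12 51 x [0.013 0.022] y [0.002 0.014]
top -0.1 1865 x [-0.039  0.032] y [-0.096  0.091]
top -0.08 608 x [-0.039  0.032] y [-0.039  0.077]
top -0.06 16 x [0.027 0.032] y [-0.052  0.083]
```

View pics/side1.png

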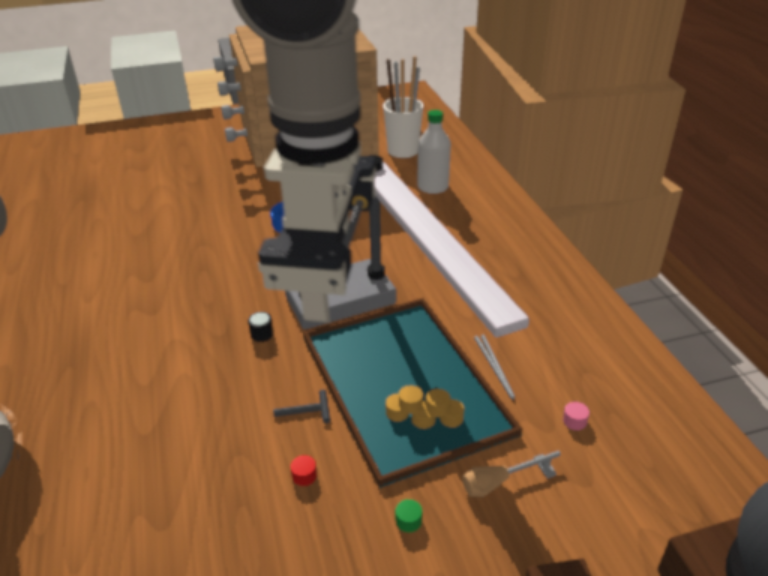

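The wrist at bar height has a radius of about 38 mm. The wide hand stays 104 mm or less behind the TCP, so it fits under the bar as long as the wrist stays short of it (TCP tray-x ≤ −20 mm). First I'll grip the near top blank (D).

```bash
python3 -m handwheel '[0,0,-40,0,1,0,0,-40,0,1,0,0,-40,0,1,0,0,-40,0,1,30,0,0,0,1,30,0,0,0,1,29,0,0,0,1,0,0,0,0,1]' 20; python3 -m handwheel '[0,0,-20,0,1,0,0,-20,0,1,0,0,0,0,1,0,0,0,0,0,0,0,0,0,0,0,0,0,0,0,0,0,0,0,0,0,0,0,0,0]'; python3 -m handwheel '[0,0,0,0,0,0,0,0,0,0]'
```

```text
time: 2.6
tool_pos: [0.5852, -0.0993, 0.0805]
tool_rot: [3.141, 0.002, 2.707]
contact_force: [-0.4, 0.5, 0.0]
opening: 0.0917
grip_force: 0.0
time: 3.4
tool_pos: [0.5828, -0.1001, 0.0412]
tool_rot: [3.141, 0.001, 2.706]
contact_force: [0.1, -0.1, -0.1]
opening: 0.0564
grip_force: 0.0
time: 3.6
tool_pos: [0.5826, -0.1001, 0.0408]
tool_rot: [3.142, 0.0, 2.706]
contact_force: [0.9, 0.3, -0.0]
opening: 0.0404
grip_force: 0.0
```

```bash
python3 -m handwheel '[0,0,0,0,0,0,0,0,0,0,0,0,0,0,0,0,0,0,0,0,0,0,20,0,0,0,0,20,0,0]'; python3 -m handwheel '[-2,19,0,-0.1275,0,-2,19,0,-0.1275,0,-2,19,0,-0.1275,0,-2,19,0,-0.1275,0,-2,19,0,-0.1275,0,-2,19,0,-0.1275,0,-2,19,0,-0.1275,0,-2,18,0,-0.1275,0]'
python3 - <<'E'
from h import *
im,d,c=cam('side'); cv2.imwrite('pics/side2.png',cv2.resize(im[150:350,120:420],None,fx=2.5,fy=2.5)); print(robot.observe()['tool_pos'])
E
```

```text
time: 4.2
tool_pos: [0.5819, -0.0998, 0.0803]
tool_rot: [-3.141, -0.002, 2.706]
contact_force: [-0.2, -0.4, -0.5]
opening: 0.0294
grip_force: 20.0
time: 5.0
tool_pos: [0.5662, 0.0518, 0.0805]
tool_rot: [-3.141, -0.0, 1.681]
contact_force: [-0.2, 0.2, -1.0]
opening: 0.0293
grip_force: 20.0
[0.56572437 0.0543249  0.0804655 ]
```

View pics/side2.png

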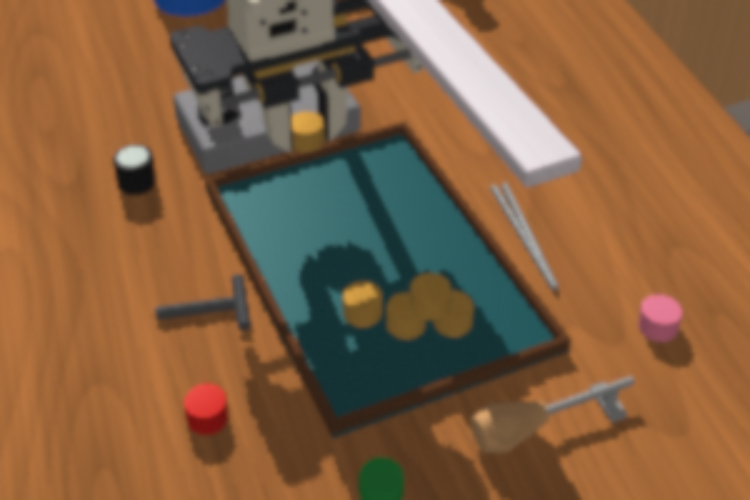

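D is held at (308,130) in the crop and the other four blanks are undisturbed. Next I'll set D down and push it under the bar with the back of the front finger.

```bash
python3 -m handwheel '[0,0,-20,0,0,0,0,-20,0,0,0,0,-18,0,0,0,0,0,0,0,0,0,0,0,0.6,0,0,0,0,0.6,0,0,0,0,0.6,0,0,0,0,0.6]'; python3 -m handwheel '[0,0,30,0,0.6,0,0,30,0,0.6,-28,-3,0,0,1,-28,-3,0,0,1,-28,-3,0,0,1,0,0,0,0,1,0,0,-25,0,1,0,0,-25,0,1]'
python3 - <<'E'
from h import *
for n in('side','top'):
    im,d,c=cam(n);P=pts(d,c);h=cv2.cvtColor(im,cv2.COLOR_BGR2HSV);H,S=h[...,0].astype(int),h[...,1]
    m=((d>0)&(H>12)&(H<32)&(S>120)&(P[...,2]>.021)&(P[...,2]<.05)&(P[...,0]>.51)&(P[...,0]<.68)&(P[...,1]>-.17)&(P[...,1]<.09)).astype(np.uint8)
    k,l,s,ce=cv2.connectedComponentsWithStats(m)
    for i in range(1,k):
        if s[i,4]>20:
            q=P[l==i]; r=(q.mean(0)-[.598,-.036,0]); print(n,s[i,4],q.mean(0).round(3),'tray',round(.9934*r[0]+.1149*r[1],3),round(-.1149*r[0]+.9934*r[1],3))
print(robot.observe()['tool_pos'],robot.observe()['opening'])
E
```

```text
time: 5.85
tool_pos: [0.5669, 0.0509, 0.0235]
tool_rot: [3.14, 0.0, 1.686]
contact_force: [-0.5, 0.2, -0.2]
opening: 0.0539
grip_force: 0.0
time: 6.65
tool_pos: [0.4845, 0.0419, 0.0334]
tool_rot: [3.137, 0.001, 1.686]
contact_force: [0.4, 1.1, -0.6]
opening: 0.0915
grip_force: 0.0
side 108 [0.566 0.047 0.024] tray -0.022 0.086
side 462 [ 0.613 -0.12   0.032] tray 0.005 -0.085
side 142 [ 0.57  -0.093  0.024] tray -0.034 -0.053
top 291 [ 0.611 -0.114  0.035] tray 0.004 -0.079
top 120 [ 0.57  -0.091  0.025] tray -0.035 -0.051
[0.48161341 0.04202108 0.03085401] 0.09179911649912195
```

```bash
python3 -m handwheel '[15,2,0,0,1,12,1,0,0,1,12,1,0,0,1,10,1,0,0,1,8,1,0,0,1,8,1,0,0,1,7,1,0,0,1,5,1,0,0,1]';  python3 -m handwheel '[0,0,0,0,1,-20,-2,0,0,1,-30,-3,10,0,1,-30,-3,40,0,1]'
cat > m.py <<'E'
from h import *
def look(names=('side','top')):
  for n in names:
    im,d,c=cam(n);P=pts(d,c);h=cv2.cvtColor(im,cv2.COLOR_BGR2HSV);H,S=h[...,0].astype(int),h[...,1]
    m=((d>0)&(H>12)&(H<32)&(S>120)&(P[...,2]>.021)&(P[...,2]<.05)&(P[...,0]>.51)&(P[...,0]<.69)&(P[...,1]>-.17)&(P[...,1]<.11)).astype(np.uint8)
    k,l,s,ce=cv2.connectedComponentsWithStats(m)
    for i in range(1,k):
        if s[i,4]>20:
            q=P[l==i]; r=(q.mean(0)-[.598,-.036,0]); print(n,s[i,4],q.mean(0).round(3),'tray',round(.9934*r[0]+.1149*r[1],3),round(-.1149*r[0]+.9934*r[1],3))
  print(robot.observe()['tool_pos'],robot.observe()['contact_force'],robot.observe()['opening'],robot.observe()['tool_rot'])
E
python3 -c "from m import *;look()"
```

```text
time: 7.55
tool_pos: [0.5602, 0.051, 0.033]
tool_rot: [3.141, 0.0, 1.686]
contact_force: [-2.4, -1.4, 4.4]
opening: 0.092
grip_force: 2.6
time: 7.95
tool_pos: [0.4762, 0.043, 0.0798]
tool_rot: [-3.134, -0.002, 1.686]
contact_force: [0.8, -0.6, 0.6]
opening: 0.0919
grip_force: 0.0
side 102 [0.629 0.054 0.024] tray 0.041 0.086
side 461 [ 0.613 -0.12   0.032] tray 0.005 -0.085
side 151 [ 0.571 -0.093  0.024] tray -0.034 -0.054
top 109 [0.628 0.055 0.025] tray 0.04 0.087
top 292 [ 0.612 -0.115  0.034] tray 0.005 -0.08
top 123 [ 0.57  -0.091  0.025] tray -0.034 -0.051
[0.478058   0.04295525 0.08563357] [-0.46268074  0.51376011  0.62834383] 0.09162458930282957 [3.13899940e+00 4.97773314e-04 1.68588154e+00]
```

```bash
python3 -m handwheel '[10,-33,-5,0,1,20,-33,0,0,1,20,-33,0,0,1,20,-33,0,0,1,20,-31,0,0,1,20,0,0,0,1,0,0,0,0,1,0,0,0,0,1]';  python3 -c "from m import *;look([])"
```

```text
time: 8.85
tool_pos: [0.5891, -0.1197, 0.0766]
tool_rot: [-3.14, -0.001, 1.686]
contact_force: [-0.3, 0.9, 0.1]
opening: 0.0918
grip_force: 0.0
[ 0.58909241 -0.11971069  0.07658343] [-0.31058732  0.86508802  0.09863672] 0.09175185313052768 [-3.14012885e+00 -8.02550590e-04  1.68600823e+00]
```

```bash
python3 -m handwheel '[0,0,-12,0,1,0,0,-12,0,1,0,0,-6,0,1,0,0,0,0,1]';  python3 -m handwheel '[0,0,-5,0,1,0,0,0,0,1]'
```

```text
time: 9.25
tool_pos: [0.5885, -0.1195, 0.0461]
tool_rot: [-3.139, -0.001, 1.686]
contact_force: [0.1, 0.2, -0.2]
opening: 0.092
grip_force: 0.0
time: 9.45
tool_pos: [0.5895, -0.1199, 0.0423]
tool_rot: [-3.141, -0.0, 1.686]
contact_force: [0.2, -0.5, 0.4]
opening: 0.0919
grip_force: 0.0
```

Clear of everything. Closing now will draw E towards the robot and centre it in the grip.

```bash
python3 -m handwheel '[0,0,0,0,0.8,0,0,0,0,0.6,0,0,0,0,0.5,0,0,0,0,0.4,0,0,0,0,0,0,0,0,0,0,0,0,0,0,0,0,0,0,0,0]' 20; python3 -m handwheel '[0,0,0,0,0,0,0,0,0,0,0,0,0,0,0,0,0,0,0,0,0,0,0,0,0]'
```

```text
time: 10.25
tool_pos: [0.5897, -0.12, 0.0427]
tool_rot: [3.141, 0.0, 1.686]
contact_force: [0.4, 0.6, -0.2]
opening: 0.0325
grip_force: 0.5
time: 10.75
tool_pos: [0.5897, -0.1201, 0.0427]
tool_rot: [3.141, 0.0, 1.686]
contact_force: [1.1, -0.5, 1.3]
opening: 0.0295
grip_force: 20.0
```

```bash
python3 -m handwheel '[0,0,18,0,0,0,0,18,0,0,-8,34,0,0,0,-8,34,0,0,0,-8,34,0,0,0,-8,34,0,0,0,-8,33,0,0,0,0,0,0,0,0]'; python3 -m handwheel '[0,0,-20,0,0,0,0,-20,0,0,0,0,-15,0,0,0,0,0,0,0,0,0,0,0,0.45,0,0,0,0,0.45,0,0,0,0,0.45]';python3 -m handwheel '[0,0,30,0,0.45,0,0,27,0,0.45,-20,-30,0,0,1,-20,-30,0,0,1,-20,-30,0,0,1]';python3 -c "from m import *;look()"
```

```text
time: 11.55
tool_pos: [0.5475, 0.0525, 0.0781]
tool_rot: [-3.138, -0.001, 1.69]
contact_force: [0.5, 0.0, -0.7]
opening: 0.0291
grip_force: 20.0
time: 12.25
tool_pos: [0.55, 0.0487, 0.0243]
tool_rot: [3.141, 0.0, 1.686]
contact_force: [-0.3, 0.5, -0.0]
opening: 0.0414
grip_force: 0.0
time: 12.75
tool_pos: [0.4892, -0.0418, 0.0815]
tool_rot: [3.14, 0.001, 1.687]
contact_force: [0.3, -0.7, -0.0]
opening: 0.0607
grip_force: 0.0
side 93 [0.63  0.054 0.024] tray 0.042 0.085
side 148 [ 0.57  -0.093  0.024] tray -0.034 -0.053
side 156 [ 0.597 -0.113  0.024] tray -0.01 -0.077
side 147 [ 0.631 -0.122  0.024] tray 0.023 -0.09
top 108 [0.628 0.055 0.025] tray 0.041 0.087
top 111 [ 0.63  -0.12   0.026] tray 0.023 -0.087
top 80 [ 0.598 -0.116  0.026] tray -0.009 -0.079
top 122 [0.548 0.05  0.025] tray -0.04 0.092
[ 0.48762456 -0.04350572  0.08118325] [0.32504791 0.38073108 0.7896255 ] 0.06865421591595251 [-3.14053794e+00  3.85017601e-04  1.68281857e+00]
```

```bash
python3 -m handwheel '[27,-15,0,0,0.6,27,-15,0,0,0.6,27,-14,0,0,0.6,0,0,0,0,0.6,0,0,-20,0,0.6,0,0,-20,0,0.6,0,0,-18,0,0.6,0,0,0,0,0.6]'; python3 -m handwheel '[0,0,0,0,0,0,0,0,0,0,0,0,0,0,0,0,0,0,0,0,0,0,0,0,0,0,0,0,0,0,0,0,0,0,0]'
```

```text
time: 13.65
tool_pos: [0.569, -0.084, 0.0209]
tool_rot: [-3.138, -0.002, 1.686]
contact_force: [0.2, -0.0, -0.6]
opening: 0.0552
grip_force: 0.0
time: 14.35
tool_pos: [0.571, -0.0851, 0.0235]
tool_rot: [3.14, 0.0, 1.686]
contact_force: [-0.5, 0.8, 5.6]
opening: 0.0294
grip_force: 20.0
```

```bash
python3 -m handwheel '[0,0,20,0,0,0,0,20,0,0,3,23,0,0,0,4,24,0,0,0,0,0,0,0,0,0,0,-20,0,0,0,0,-19,0,0,0,0,0,0,0]'; python3 -m handwheel '[0,0,0,0,0.6,0,0,0,0,0.6,0,0,0,0,0.6,0,0,30,0,0.6,0,0,28,0,0.6]'; python3 -m handwheel '[0,-9,0,0.131,0.6,0,-9,0,0.131,0.6,0,-9,0,0.131,0.6,0,-9,0,0.131,0.6,0,-9,0,0.131,0.6,0,-9,0,0.131,0.6,0,-9,0,0.131,0.6,0,-9,0,0.131,0.6]'; python3 -m handwheel '[0,0,0,0.131,0.6,0,0,0,0.131,0.6,0,0,0,0.131,0.6,0,0,0,0.131,0.6,0,0,0,0,0.6]'; python3 -c "from m import *;look()"
```

```text
time: 15.15
tool_pos: [0.577, -0.0383, 0.0221]
tool_rot: [-3.14, -0.001, 1.686]
contact_force: [0.1, -0.1, -1.0]
opening: 0.0295
grip_force: 20.0
time: 15.65
tool_pos: [0.5772, -0.0381, 0.0824]
tool_rot: [-3.14, -0.0, 1.686]
contact_force: [0.3, -0.3, -1.2]
opening: 0.0548
grip_force: 0.0
time: 16.45
tool_pos: [0.5777, -0.1105, 0.0823]
tool_rot: [3.141, 0.001, 2.739]
contact_force: [-1.1, 0.1, 0.5]
opening: 0.055
grip_force: 0.0
time: 16.95
tool_pos: [0.5777, -0.1101, 0.0822]
tool_rot: [-3.141, 0.001, -3.024]
contact_force: [0.6, 0.6, -0.5]
opening: 0.0555
grip_force: 0.0
side 107 [0.548 0.05  0.024] tray -0.04 0.091
side 82 [ 0.572 -0.048  0.024] tray -0.027 -0.009
side 144 [ 0.631 -0.122  0.024] tray 0.023 -0.089
side 124 [ 0.597 -0.116  0.024] tray -0.01 -0.08
top 110 [0.628 0.055 0.025] tray 0.04 0.087
top 57 [ 0.636 -0.121  0.025] tray 0.028 -0.089
top 41 [ 0.597 -0.119  0.026] tray -0.01 -0.082
top 34 [ 0.575 -0.035  0.025] tray -0.023 0.003
top 118 [0.548 0.05  0.025] tray -0.04 0.092
[ 0.57770732 -0.11007317  0.08206216] [-0.15252675  0.32313054  0.32738129] 0.054766664799670975 [-3.14148690e+00  4.07219187e-04 -3.02884704e+00]
```

```bash
python3 -m handwheel '[11,-7,0,0,0.6,0,0,0,0,0.6,0,0,-20,0,0.6,0,0,-20,0,0.6,0,0,-17,0,0.6,0,0,0,0,0.5,0,0,0,0,0.4,0,0,0,0,0]'; python3 -m handwheel '[0,0,0,0,0,0,0,0,0,0,0,0,0,0,0,0,0,0,0,0,0,0,0,0,0]'
```

```text
time: 17.85
tool_pos: [0.5892, -0.1171, 0.0258]
tool_rot: [-3.141, 0.002, -3.026]
contact_force: [-0.2, -0.0, 0.1]
opening: 0.0357
grip_force: 0.3
time: 18.35
tool_pos: [0.5892, -0.1171, 0.0257]
tool_rot: [-3.141, 0.001, -3.025]
contact_force: [-1.1, 0.9, 6.4]
opening: 0.0289
grip_force: 20.0
```

```bash
python3 -m handwheel '[0,0,20,0,0,0,0,15,0,0,-17,-6,0,0,0,-17,-7,0,0,0,0,0,0,0,0,0,0,-20,0,0,0,0,-14,0,0,0,0,0,0,0]'; python3 -m handwheel '[0,0,0,0,0.42,0,0,0,0,0.42,0,0,0,0,0.42,0,0,30,0,0.42,0,0,30,0,0.42,-30,0,0,0,0.42,-30,0,20,0,0.3,-20,0,30,0,0]'; python3 -c "from m import *;look()"
```

```text
time: 19.15
tool_pos: [0.5542, -0.1297, 0.0239]
tool_rot: [3.14, -0.002, -3.025]
contact_force: [-0.1, -0.1, -0.7]
opening: 0.0286
grip_force: 20.0
time: 19.95
tool_pos: [0.4719, -0.1293, 0.1353]
tool_rot: [3.139, -0.004, -3.025]
contact_force: [0.7, 0.0, 0.2]
opening: 0.0272
grip_force: 0.0
side 103 [0.629 0.054 0.024] tray 0.041 0.086
side 113 [ 0.579 -0.047  0.024] tray -0.02 -0.009
side 149 [ 0.631 -0.122  0.024] tray 0.023 -0.089
side 166 [ 0.564 -0.13   0.024] tray -0.045 -0.09
top 109 [0.628 0.055 0.025] tray 0.04 0.087
top 109 [ 0.63  -0.12   0.025] tray 0.023 -0.087
top 120 [ 0.576 -0.045  0.025] tray -0.023 -0.006
top 126 [ 0.563 -0.128  0.025] tray -0.045 -0.087
top 120 [0.548 0.05  0.025] tray -0.04 0.092
[ 0.47444975 -0.13052289  0.13924254] [ 0.8322374  -0.68966657 -0.26380121] 0.01922599053539354 [-3.1388328   0.00446118 -3.02593988]
```

All five are spread at (41,87), (−22,−8), (23,−88), (−45,−89) and (−40,92) mm in the tray frame, and each is well inside its limit. Next I'll measure the switch again.

Run:
```python
from h import *
for n in('side','top'):
    im,d,c=cam(n);P=pts(d,c);V=im.max(-1)
    m=((d>0)&(V<70)&(P[...,2]>.052)&(P[...,2]<.066)&(abs(P[...,0]-.51)<.03)&(abs(P[...,1]-.15)<.03)).astype(np.uint8)
    k,l,s,ce=cv2.connectedComponentsWithStats(m);i=1+s[1:,4].argmax();q=P[l==i]
    t=q[q[:,2]>np.percentile(q[:,2],90)-.004]
    print(n,s[i],ce[i],q.min(0).round(3),q.max(0).round(3),'top',len(t),t.mean(0).round(4),'ray',ray(c,*ce[i],.059).round(4))
    g=im[200:280,170:250] if n=='top' else im[160:240,170:250]
    cv2.imwrite(f'pics/sw_{n}.png',cv2.resize(g,(380,380),interpolation=2))
cv2.imwrite('pics/sw.png',np.hstack([cv2.imread('pics/sw_top.png'),cv2.imread('pics/sw_side.png')]))
```

```text
Traceback (most recent call last):
ValueError: attempt to get argmax of an empty sequence
```

Run:
```python
from h import *
for n in('side','top'):
    f=np.load(n+'0.npz');im,d=f['im'],f['d'];c=eyes.calibration(n);P=pts(d,c);V=im.max(-1)
    m=((d>0)&(V<75)&(P[...,2]>.050)&(P[...,2]<.066)&(abs(P[...,0]-.51)<.03)&(abs(P[...,1]-.15)<.03)).astype(np.uint8)
    k,l,s,ce=cv2.connectedComponentsWithStats(m);i=1+s[1:,4].argmax();q=P[l==i]
    t=q[q[:,2]>np.percentile(q[:,2],80)-.004]
    print(n,s[i],ce[i],q.min(0).round(3),q.max(0).round(3),'top',len(t),t.mean(0).round(4),'ray',ray(c,*ce[i],.059).round(4))
    g=im[200:280,170:250] if n=='top' else im[160:240,170:250]
    cv2.imwrite(f'pics/sw_{n}.png',cv2.resize(g,(380,380),interpolation=2))
cv2.imwrite('pics/sw.png',np.hstack([cv2.imread('pics/sw_top.png'),cv2.imread('pics/sw_side.png')]))
```

```text
side [201 182  12  10  95] [206.74736842 186.44210526] [0.5   0.134 0.05 ] [0.525 0.162 0.06 ] top 75 [0.5133 0.1477 0.0574] ray [0.5125 0.1425 0.059 ]
top [204 236  14  14 147] [210.12244898 242.72108844] [0.499 0.137 0.054] [0.527 0.165 0.063] top 142 [0.5124 0.1519 0.0592] ray [0.5121 0.1518 0.059 ]
```

View pics/sw.png

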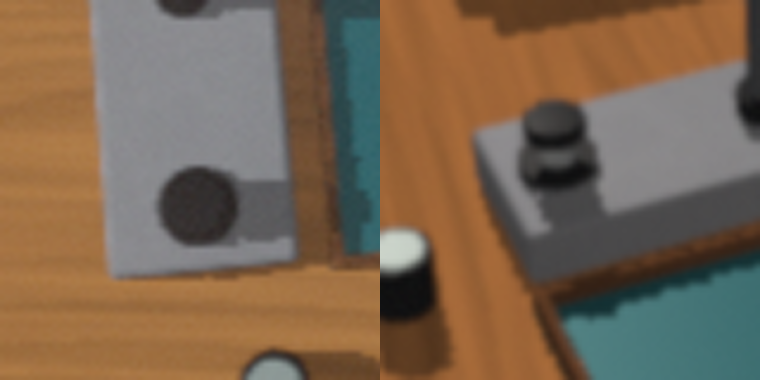

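The cap is clear in both crops, at (198,205) from the top and (553,125) from the side. It lies at about (0.5125, 0.150), with its top near 0.058.

```bash
python3 -m handwheel '[0,40,-5,0,0,6,40,-5,0,0,6,40,-5,0,0,8,40,-4,0,0,8,40,0,0,0,5,40,0,0,0,5,40,0,0,0,0,0,0,0,0]'; python3 -m handwheel '[0,0,-20,0,0,0,0,-18,0,0,0,0,-5,0,0,0,0,0,0,0]'; python3 -c "from m import *;look([])"
```

```text
time: 20.9
tool_pos: [0.5132, 0.1545, 0.1158]
tool_rot: [3.14, 0.001, -3.021]
contact_force: [0.5, -0.1, -0.8]
opening: 0.0003
grip_force: 0.0
time: 21.3
tool_pos: [0.5123, 0.1495, 0.0728]
tool_rot: [-3.142, -0.002, -3.026]
contact_force: [0.4, -0.1, 0.5]
opening: 0.0004
grip_force: 0.0
[0.51234683 0.14951714 0.07277191] [ 0.38757823 -0.12604964  0.47332123] 0.00041284478081089754 [-3.14156389e+00 -2.02039877e-03 -3.02571757e+00]
```

```bash
for i in 1; do python3 -m handwheel '[0,0,-2,0,0,0,0,-2,0,0,0,0,-2,0,0,0,0,0,0,0]'; python3 -m handwheel '[0,0,-2,0,0,0,0,0,0,0]'; python3 -m handwheel '[0,0,-1,0,0,0,0,0,0,0,0,0,0,0,0]';done
```

```text
time: 21.7
tool_pos: [0.5133, 0.1498, 0.0682]
tool_rot: [-3.141, 0.002, -3.025]
contact_force: [0.5, -2.0, 3.7]
opening: 0.0006
grip_force: 1.7
time: 21.9
tool_pos: [0.5133, 0.1498, 0.0659]
tool_rot: [-3.141, 0.001, -3.025]
contact_force: [1.6, -1.9, 3.2]
opening: 0.0006
grip_force: 2.0
time: 22.2
tool_pos: [0.5131, 0.15, 0.0648]
tool_rot: [3.141, 0.001, -3.025]
contact_force: [1.8, -2.4, 4.8]
opening: 0.0005
grip_force: 2.3
```

Contact force is about 5 N and the cap is moving. I'll press on in small steps to the end stop.

```bash
python3 -m handwheel '[0,0,-0.6,0,0,0,0,-0.6,0,0,0,0,0,0,0]'; python3 -m handwheel '[0,0,-0.7,0,0,0,0,0,0,0]'; python3 -m handwheel '[0,0,-0.7,0,0,0,0,0,0,0]'
```

```text
time: 22.5
tool_pos: [0.5131, 0.15, 0.0642]
tool_rot: [3.142, 0.001, -3.025]
contact_force: [1.3, -1.6, 10.7]
opening: 0.0006
grip_force: 5.1
time: 22.7
tool_pos: [0.5131, 0.15, 0.0641]
tool_rot: [3.142, 0.002, -3.025]
contact_force: [-1.4, -3.3, 15.1]
opening: 0.0005
grip_force: 7.8
time: 22.9
tool_pos: [0.5132, 0.15, 0.064]
tool_rot: [-3.142, 0.002, -3.025]
contact_force: [-3.3, -3.1, 21.6]
opening: 0.0004
grip_force: 10.5
```

The end stop is reached: the force is rising with no more travel, and the tip sits at z = 0.050. I'll lift clear and check.

```bash
python3 -m handwheel '[0,0,0,0,0,0,0,0,0,0,0,0,0,0,0,0,0,15,0,0,0,0,40,0,0,0,0,40,0,0,-30,0,20,0,0,-30,0,0,0,0]'; python3 -m handwheel '[-40,0,0,0,0,-40,0,0,0,0,0,0,0,0,0]'
python3 - <<'E'
from m import *
look()
im,d,c=cam('top');P=pts(d,c);m=(d>0)&(im.max(-1)<75)&(np.hypot(P[...,0]-.5125,P[...,1]-.15)<.012);print('cap z',np.median(P[m][:,2]),m.sum())
cv2.imwrite('pics/end.png',cv2.resize(im,None,fx=1.5,fy=1.5))
E
```

```text
time: 23.7
tool_pos: [0.4526, 0.1505, 0.1789]
tool_rot: [3.141, 0.003, -3.026]
contact_force: [-0.3, 0.4, -0.6]
opening: 0.0008
grip_force: 0.0
time: 24.0
tool_pos: [0.3663, 0.15, 0.1758]
tool_rot: [3.141, -0.008, -3.024]
contact_force: [0.9, 0.8, -0.5]
opening: 0.0005
grip_force: 0.0
side 105 [0.629 0.054 0.024] tray 0.041 0.086
side 113 [0.548 0.05  0.024] tray -0.04 0.091
side 126 [ 0.577 -0.046  0.024] tray -0.022 -0.007
side 147 [ 0.631 -0.122  0.024] tray 0.023 -0.089
side 165 [ 0.563 -0.13   0.024] tray -0.045 -0.09
top 109 [0.628 0.055 0.025] tray 0.04 0.087
top 111 [ 0.631 -0.12   0.026] tray 0.023 -0.087
top 120 [ 0.576 -0.044  0.026] tray -0.023 -0.006
top 125 [ 0.563 -0.128  0.025] tray -0.045 -0.088
top 119 [0.548 0.05  0.025] tray -0.04 0.092
[0.3717977  0.15027193 0.17687832] [ 0.96421505  0.62010369 -0.32918501] 0.0002575741113120399 [ 3.14108993e+00 -1.01054264e-03 -3.02470113e+00]
cap z 0.05006293087209085 96
```

View pics/end.png

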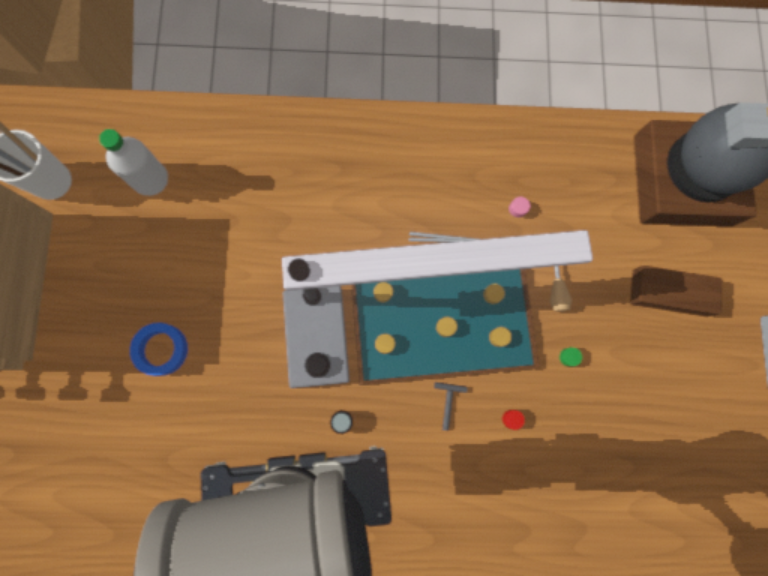

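The five blanks lie in the die pattern at (383,292), (495,293), (446,327), (385,344) and (500,337). The cap top is at 50 mm, so it is fully down, and the loose things haven't moved.

```bash
python3 -c "
from cell import robot
print(robot.hand_in())"
```

```text
the job is handed in; nothing more can be done
None
```

The job is handed in (no verdict was printed): all five blanks lie flat in the five-on-a-die pattern, within about 25 mm of their places, the lamp switch is fully down, and the light bar and loose things look untouched.

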